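# Set the iris ring of the bench inspection camera and take the exposure

## Task

A watch movement lies on the upward-looking inspection camera. Turn the camera's slim iris ring, the one sandwiched between the two fixed rings, until its tab lines up with the index bar on top of the upper ring, without touching the fixed rings or shifting the movement. Only once it is set, press the round button on the control box fully to take the exposure and let it come back up, leaving the other things on the bench where they are.

Things in the scene. Friction and masses are not known exactly. Their poses are not given: they have to be found in the camera images.
- camera: Upward-looking inspection camera, fixed to the bench. Black block 130 x 130 mm, 45 mm high, with an upright dark steel lens on its middle. Origin: centre of its underside, on the bench. z up is the lens axis; the index bar points along its x axis. From bottom to top the lens is: lower fixed ring, iris ring, upper fixed ring, coaxial
- iris (a joint): The slim iris ring's angle about the upright lens axis, rad. 0 = tab exactly in line with the index bar; positive = tab counter-clockwise (seen from above) from the index bar. It starts with the tab about 0.6 to 1.3 counter-clockwise, so it must be turned clockwise; it can turn from -0.4 to 1.7, stiffly (about 0.06 N m of friction), and stays where it is left
- iris_center (a point): Centre of the slim iris ring, on the lens axis, at the ring's mid height, 99 mm above the bench. The ring is dark knurled steel, 60 mm in diameter and 14 mm high (92 to 106 mm above the bench), and stands 7 mm proud of the fixed rings above and below all round; it can be gripped across its diameter from above
- iris_tab (a point): Middle of the outer end of the iris ring's tab, a bare metal bar 10 mm wide and 10 mm high that sticks out 17 mm radially from the ring's rim: 47 mm from the lens axis, at the ring's mid height
- index_mark (a point): Outer end of the index bar, a bare metal bar 5 mm wide that lies radially on the top of the upper fixed ring: 27 mm from the lens axis, 122 mm above the bench; the bar reaches up to 125 mm
- lower_ring: Fixed dark steel lens ring below the iris ring: 46 mm in diameter (49 mm at a collar 56 to 60 mm above the bench), from 45 to 92 mm above the bench. Same origin and axes as the camera. Not to be touched
- upper_ring: Fixed dark steel lens ring above the iris ring: 46 mm in diameter, from 106 to 122 mm above the bench, with the index bar on top. Same origin and axes as the camera. Not to be touched
- movement: Brass watch movement, a loose disc 30 mm in diameter and 6 mm high, lying centred on top of the upper fixed ring (its underside 122 mm above the bench). Origin: centre of its underside. Not to be shifted
- release: Control box, fixed to the bench: grey, 70 x 110 mm (x, y), 30 mm high. Origin: centre of its underside. The push button is 20 mm from its centre towards its +y, a small dead knob (39 mm above the bench) is 35 mm towards its -y
- shutter (a joint): Press of the round push button, m: 0 = up, 0.006 = fully down. A spring brings it back up; fully down takes about 5 N. Pressed straight down
- shutter_top (a point): Centre of the top of the round metal push button (36 mm in diameter), 48 mm above the bench when up; its round dark housing, 52 mm across, reaches 42 mm above the bench
- loupe: Black watchmaker's loupe, loose, 46 mm high, 42 mm across. Origin: centre of its underside. To be left alone
- driver: Screwdriver, loose, about 150 mm long, lying along its x axis. To be left alone
- holder: Watch case holder with two black jaws on a steel bar, loose, 50 x 90 mm, 38 mm high, with a screw end at its +y. Origin: centre of its underside. To be left alone
Mind the look-alikes: they are no part of the job. Leave any red or yellow look-alike of the release alone.

How it is judged (in metres and radians):
On the way, in this order (a step that is already met when the one before it is completed fails the run):
1. the iris ring's tab stands in line with the index bar, still, with the button not pressed (value of joint iris between -0.12 and 0.12 rad and velocity of joint iris between -0.05 and 0.05 rad/s and value of joint shutter below 0.0015 m), for 0.2 s.
2. the button is pressed down with the iris set (value of joint iris between -0.12 and 0.12 rad and value of joint shutter above 0.0045 m), for 0.05 s.
At the end, for the whole second after the job is handed in: the iris ring is still, its tab within 0.12 rad of the index bar; the button is back up (within 1.5 mm); the movement lies flat at rest on the upper ring, within 6 mm of its centre (all of step 1 and horizontal distance between movement and upper_ring below 0.006 m and angle between movement's own z axis and vertical below 0.1 rad and height (world z) of movement above 0.118 m and linear speed of movement below 0.02 m/s); the robot touches nothing.
It fails at once if the robot touches the upper or lower fixed ring (more than 1 N) (contact force between any of the fingers, the arm and upper_ring above 1 N or contact force between any of the fingers, the arm and lower_ring above 1 N).
It fails at once if the movement is shifted by more than 6 mm (distance of movement from where it was at the start of the episode above 0.006 m).
It fails at once if the button is pressed while the iris is not set (value of joint shutter above 0.003 m and not (value of joint iris between -0.12 and 0.12 rad)).
It fails at once if the loupe, screwdriver or case holder is moved by more than 20 mm (distance of any of loupe, driver, holder from where it was at the start of the episode above 0.02 m).
It also fails if it takes over 45 s, if anything falls off the work surface, if the arm or the gripper's body presses on something with over 40 N, if the wrist force passes 120 N, or if a joint passes its speed limit or range.

## Robot

A 7-joint arm with a two-finger parallel gripper is mounted at the origin on the work surface. World frame = base frame: x ahead of the robot, y to its left, z up, the work surface at z = 0. Lengths are in mm, angles in rad, forces in N, time in s.
With the tool pointing down it reaches from about 425 to 875 mm from the base axis. Payload 8.4 kg.
Tool frame: the origin (TCP) lies midway between the tips of the shut fingers; the grasp point (between the pads) lies 19 mm behind it; z points along the fingers, y is the line along which they close (so a half turn about z gives the same grasp; the last joint's range is limited). The gripper opens to 85 mm and grips with 20 to 120 N. Pads are 22 mm wide; open, the fingers measure 114 mm over their backs; the gripper's body (76 mm by 85 mm) begins 54 mm behind the grasp point. The pads swing forward as they close: fully open they stand 13 mm farther back than shut.
Start: joints at [1.122, 0.333, 0.04, 1.465, -0.013, 1.343, -0.059], TCP at [222.738, -610.616, 231.308] pointing down, gripper open.
Joint ranges: [-2.58, 2.58], [-0.38, 2.09], [-1.3, 1.39], [0.25, 2.4], [-1.5, 4.64], [0.08, 2.09], [-2.65, 2.65]. Speed limits (rad/s): [2.22, 2.22, 2.79, 2.79, 3.14, 3.14, 3.14].

## Interface

Orientations are given as a unit quaternion [w, x, y, z].
In Python, from station import bot, cams gives the robot as it stands.
- The arm moves only by the shell command python3 -m crank 'ROWS' [FORCE]. ROWS is JSON, a list of rows, each an object of numbers: "x", "y", "z": the shift along the tool's x, y, z in m; "ax", "ay", "az": the turn, a rotation vector about the tool's x, y, z in rad; "gripper": the opening in per cent of the stroke, from 0 (shut) to 100 (fully open). A call has 1 to 12 rows; each row is the pose to reach, as a shift and turn from the pose commanded when the call began, along the tool's axes at that moment; what a row does not reach only later rows make up. A row lasts 1/8 s, in which the tool goes at most 62.5 mm and 10.7 degrees, less where a joint would pass 70% of its speed; a pose out of reach is approached as far as the arm can. A call with a gripper value outside its range is refused whole. The fingers move at their own pace and stop on an object; FORCE is the grip in N (left out, the last holds). Time passes only in rows, so rows that repeat a pose let the fingers close. It gives the time, the measured TCP pose, the force, the opening and the grip force at its end, in the units of the state.
- bot.read_state(): the state, without advancing time (a new reading comes with each control period).
- cams.get_image(name): name is "side" or "top" or "wrist"; returns (picture, depth): 420x560x3 uint8, red, green, blue; 420x560 float32, mm along the optical axis (not along the pixel's ray), 0 where there is no reading.
- cams.calibration(name): a dict with "K" (3x3 intrinsics, pixels), "R" (3x3) and "t" (3): a world point X has camera coordinates R X + t. Camera axes: x right, y down, z forward; pixel columns grow to the right and rows downward; lengths in mm; the calibration is good to about 2 mm. A picture is of the moment at which its call begins: read the wrist's pose just before it. calibration takes no time and is no camera call; for the wrist camera it gives the pose at the moment of the call.
- bot.close_job(): hands the job in; it is judged then, once.
The state is a dict: "t": time; "joint_positions": joint angles; "dq": joint speeds; "joint_torque": joint torques, N m; "eef_pos": TCP position; "ee_rot": TCP orientation; "ft_force": force on the tool from outside, world axes, zero at the start; "wrist_torque": the same for the moment, N m; "grip_width": finger opening in mm; "grasp_force": force on a finger pad.
Only numpy, scipy, OpenCV 4.12 (cv2) and the standard library are available. Lean on these libraries where they do the work, as an engineer would, in place of code of your own. Each camera call takes 0.05 s, during which the arm holds its last target. There are 200 camera calls.

## Working session

There is one attempt and no reset: what is moved stays moved. The work goes in short steps, Python scripts to look and compute and a shell command to move; the robot and the scene stay as the last step left them, time stands still between calls to the robot, and variables do not carry over. Pictures are saved under pics/ and viewed, at most 10 in all, crops included, and the job is handed in when it is done.

```bash
mkdir -p pics; cat > h.py <<'E'
import numpy as np,cv2
from station import bot,cams
def save(n,img,crop=None,s=1):
    if crop: img=img[crop[1]:crop[3],crop[0]:crop[2]]
    cv2.imwrite(f'pics/{n}.png',cv2.resize(img[...,::-1],None,fx=s,fy=s,interpolation=cv2.INTER_CUBIC))
def ray(c,uv,z):
    K,R,t=[np.array(c[k],float) for k in('K','R','t')]
    d=R.T@np.linalg.inv(K)@np.array([uv[0],uv[1],1.]);o=-R.T@t
    return o+d*(z-o[2])/d[2]
def proj(c,X):
    K,R,t=[np.array(c[k],float) for k in('K','R','t')]
    p=K@(R@np.array(X,float)+t);return p[:2]/p[2]
E
python3 - <<'E'
from h import *
for n in('top','side'):
    p,d=cams.get_image(n);np.savez(n+'.npz',p=p,d=d);save(n+'0',p)
    c=cams.calibration(n);print(n,c)
print(bot.read_state())
E
```

```text
top {'K': array([[439.97011782,   0.        , 280.97023514],
       [  0.        , 439.97011782, 220.87810331],
       [  0.        ,   0.        ,   1.        ]]), 'R': array([[ 0.00409482, -0.99993007,  0.01109423],
       [-0.99035028, -0.00559196, -0.13847401],
       [ 0.13852637, -0.01042015, -0.99030393]]), 't': array([ -23.23551864,  604.4139523 , 1152.16170777])}
side {'K': array([[473.77019076,   0.        , 278.79280161],
       [  0.        , 473.77019076, 212.60307738],
       [  0.        ,   0.        ,   1.        ]]), 'R': array([[-0.9360311 , -0.35170422, -0.01224444],
       [-0.20694811,  0.57824979, -0.78917657],
       [ 0.28463707, -0.73615985, -0.6140443 ]]), 't': array([ 542.61715719,  219.72157494, 1022.16460799])}
{'t': 0.1, 'joint_positions': array([ 1.12181321,  0.33384211,  0.0399123 ,  1.46622395, -0.01339362,
        1.3433014 , -0.05849311]), 'dq': array([ 1.30699964e-03, -3.43020373e-03, -8.62964053e-04, -5.88965708e-05,
        1.67967494e-03, -3.14485511e-04, -1.13388253e-04]), 'joint_torque': array([ 3.46917761e-03, -6.60010958e+01,  1.36992574e+00, -4.06475365e+01,
        1.71540765e-02,  8.88705777e-03, -1.03782047e-04]), 'eef_pos': array([ 222.55325851, -610.25280488,  230.48942184]), 'ee_rot': array([-7.30098814e-04,  9.84749018e-01,  1.73979316e-01, -1.89598885e-04]), 'ft_force': array([ 0.62402176, -0.31502387, -0.35387986]), 'wrist_torque': array([-0.00683949,  0.02844714,  0.00188552]), 'grasp_force': 0.0, 'grip_width': 85.17346401100427}
```

View pics/top0.png

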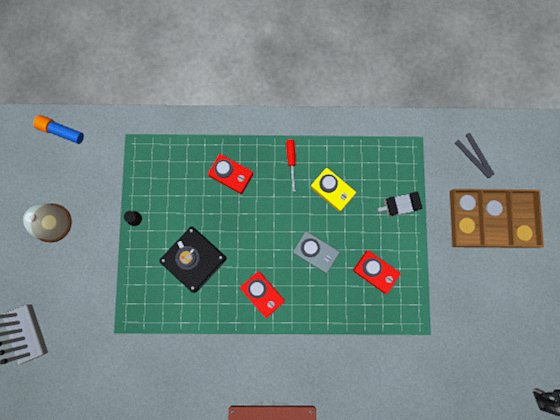

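View pics/side0.png

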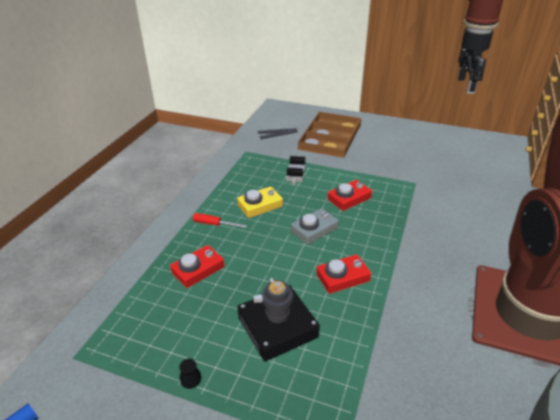

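```bash
python3 - <<'E'
from h import *
D=np.load('top.npz');p=D['p'];c=cams.calibration('top')
a=cv2.resize(p[220:300,150:236],None,fx=6,fy=6,interpolation=cv2.INTER_CUBIC)
b=cv2.resize(p[220:300,280:346],None,fx=4.0,fy=6,interpolation=cv2.INTER_CUBIC)
cv2.imwrite('pics/crop1.png',np.hstack([a,b])[...,::-1])
print(ray(c,(310.5,247),45),ray(c,(186.5,257.5),122),ray(c,(193,260),45))
E
```

```text
[533.67987717 -99.92914445  45.        ] [499.71340688 216.00962889 122.        ] [497.36977186 214.10501227  45.        ]
```

View pics/crop1.png

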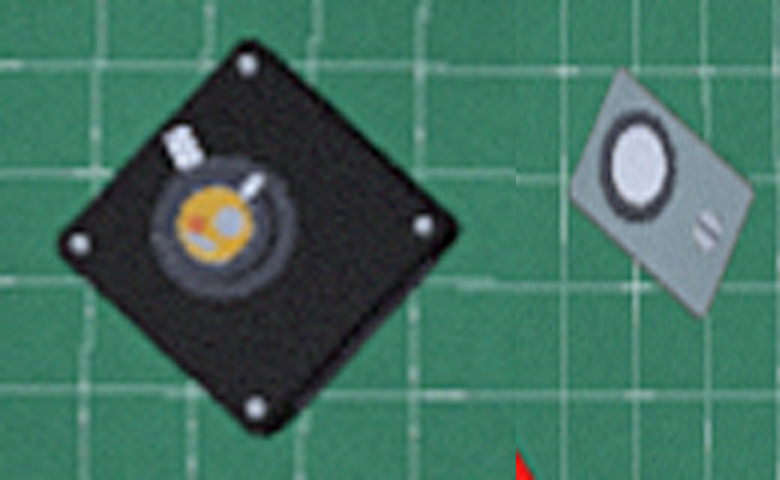

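```bash
cat >> h.py <<'E'
from scipy.spatial.transform import Rotation as Ro
def rel(target,yaw=None,s=None):
    """tool-frame shift (m) and az for tool straight down with tool x at yaw"""
    s=s or bot.read_state();q=s['ee_rot'];R=Ro.from_quat([q[1],q[2],q[3],q[0]])
    sh=R.as_matrix().T@(np.array(target)-s['eef_pos'])/1000
    out=np.round(sh,4)
    if yaw is not None:
        Rt=Ro.from_euler('z',yaw)*Ro.from_euler('x',np.pi)
        print('shift',out,'rotvec',np.round((R.inv()*Rt).as_rotvec(),4))
    else: print('shift',out)
E
python3 - <<'E'
from h import *
c=cams.calibration('top')
f=lambda u,v:(150+u/6-.4,220+v/6-.4)
B=[ray(c,f(*b),45)[:2] for b in((247,63),(80,243),(256,408),(424,225))]
B=np.array(B);print(B,B.mean(0))
ce=B.mean(0)
for nm,u,z in(('idx',(260,178),125),('tab',(178,132),104),('mov',(214,224),128)):
    P=ray(c,f(*u),z)[:2];print(nm,P,np.linalg.norm(P-ce),np.arctan2(*(P-ce)[::-1]))
w=cams.calibration('wrist');s=bot.read_state();R=w['R'];print('wrist cam pos',-R.T@w['t'],R[2],w['K'][0])
q=s['ee_rot'];M=Ro.from_quat([q[1],q[2],q[3],q[0]]).as_matrix();print(M.T@(-R.T@w['t']-s['eef_pos']),R@M)
rel([600,-200,330],.35);rel([500,215,330],.35)
E
```

```text
[[577.66764034 222.65737454]
 [496.73154325 294.10757199]
 [424.5350292  213.73059237]
 [505.43877856 141.6175784 ]] [501.09324784 218.02827932]
idx [520.13586547 200.07045043] 26.17450868332461 -0.7560882984610301
tab [541.0680707  239.42619128] 45.34156039124965 0.49147534251491026
mov [500.77335059 217.89467566] 0.34667591088756683 -2.7459677401414333
wrist cam pos [ 301.99455735 -581.97009014  373.10805538] [-0.30791201 -0.11001478 -0.94503277] [311.42882266   0.         283.44636476]
[  84.3062171     0.4356907  -142.62951476] [[ 3.08666608e-04  9.99999565e-01  8.79905561e-04]
 [-9.45074196e-01  5.79314950e-04 -3.26855364e-01]
 [-3.26855732e-01 -7.30686703e-04  9.45073964e-01]]
shift [ 0.4952 -0.2562 -0.0992] rotvec [-0.0015  0.0001 -0.0003]
shift [ 0.5434 -0.6804 -0.0986] rotvec [-0.0015  0.0001 -0.0003]
```

```bash
python3 -m crank '[{"x":0.25,"y":-0.13,"z":-0.06,"az":-0.8},{"x":0.25,"y":-0.13,"z":-0.06,"az":-0.8},{"x":0.25,"y":-0.13,"z":-0.06,"az":-0.8},{"x":0.25,"y":-0.13,"z":-0.06,"az":-0.8},{"x":0.495,"y":-0.256,"z":-0.1,"az":-1.6},{"x":0.495,"y":-0.256,"z":-0.1,"az":-1.6},{"x":0.495,"y":-0.256,"z":-0.1,"az":-1.6},{"x":0.495,"y":-0.256,"z":-0.1,"az":-1.6},{"x":0.495,"y":-0.256,"z":-0.1,"az":-1.6},{"x":0.495,"y":-0.256,"z":-0.1,"az":-1.6}]'
python3 - <<'E'
from h import *
print(bot.read_state()['joint_positions'])
# wrist camera axis aimed at lens: tool x yaw 3.63
rel([501-40,218-20,330],3.63)
E
```

```text
[ 1.12181321  0.33384211  0.0399123   1.46622395 -0.01339362  1.3433014
 -0.05849311]
shift [ 0.5009 -0.6778 -0.0986] rotvec [0.0000e+00 2.3000e-03 3.0029e+00]$[0]: bad value
```

```bash
python3 -m crank '[{"x":0.25,"y":-0.13,"z":-0.06,"ax":0,"ay":0,"az":-0.8,"gripper":100},{"x":0.25,"y":-0.13,"z":-0.06,"ax":0,"ay":0,"az":-0.8,"gripper":100},{"x":0.25,"y":-0.13,"z":-0.06,"ax":0,"ay":0,"az":-0.8,"gripper":100},{"x":0.25,"y":-0.13,"z":-0.06,"ax":0,"ay":0,"az":-0.8,"gripper":100},{"x":0.495,"y":-0.256,"z":-0.1,"ax":0,"ay":0,"az":-1.6,"gripper":100},{"x":0.495,"y":-0.256,"z":-0.1,"ax":0,"ay":0,"az":-1.6,"gripper":100},{"x":0.495,"y":-0.256,"z":-0.1,"ax":0,"ay":0,"az":-1.6,"gripper":100},{"x":0.495,"y":-0.256,"z":-0.1,"ax":0,"ay":0,"az":-1.6,"gripper":100},{"x":0.495,"y":-0.256,"z":-0.1,"ax":0,"ay":0,"az":-1.6,"gripper":100},{"x":0.495,"y":-0.256,"z":-0.1,"ax":0,"ay":0,"az":-1.6,"gripper":100}]'
python3 - <<'E'
from h import *
print(bot.read_state()['joint_positions'])
rel([501-40,218-20,330],3.63)
E
```

```text
t: 1.35
eef_pos: [602.8, -194.6, 331.2]
ee_rot: [-0.0, 0.557, 0.83, 0.001]
ft_force: [-0.9, -0.5, 0.0]
grip_width: 85.4
grasp_force: 0.0
[ 0.58904211  0.30554962 -0.45454567  1.32394193  0.12939812  1.54136653
  0.53767516]
shift [0.417  0.0175 0.0022] rotvec [ 3.5000e-03 -3.0000e-04 -1.6707e+00]
```

```bash
python3 -m crank '[{"x":0.415,"y":0.018,"z":0.0,"ax":0,"ay":0,"az":-1.67,"gripper":100},{"x":0.415,"y":0.018,"z":0.0,"ax":0,"ay":0,"az":-1.67,"gripper":100},{"x":0.415,"y":0.018,"z":0.0,"ax":0,"ay":0,"az":-1.67,"gripper":100},{"x":0.415,"y":0.018,"z":0.0,"ax":0,"ay":0,"az":-1.67,"gripper":100},{"x":0.415,"y":0.018,"z":0.0,"ax":0,"ay":0,"az":-1.67,"gripper":100},{"x":0.415,"y":0.018,"z":0.0,"ax":0,"ay":0,"az":-1.67,"gripper":100},{"x":0.415,"y":0.018,"z":0.0,"ax":0,"ay":0,"az":-1.67,"gripper":100},{"x":0.415,"y":0.018,"z":0.0,"ax":0,"ay":0,"az":-1.67,"gripper":100},{"x":0.415,"y":0.018,"z":0.0,"ax":0,"ay":0,"az":-1.67,"gripper":100},{"x":0.415,"y":0.018,"z":0.0,"ax":0,"ay":0,"az":-1.67,"gripper":100},{"x":0.415,"y":0.018,"z":0.0,"ax":0,"ay":0,"az":-1.67,"gripper":100}]' 60
python3 - <<'E'
from h import *
s=bot.read_state();c=cams.calibration('wrist')
p,d=cams.get_image('wrist');np.savez('w1.npz',p=p,d=d,**c);save('w1',p)
print(s['joint_positions'],s['eef_pos'])
rel([501,218,200],3.63)
print(proj(c,[501,218,122]))
E
```

```text
t: 2.72
eef_pos: [463.3, 191.3, 331.2]
ee_rot: [-0.0, -0.235, 0.972, -0.0]
ft_force: [0.6, -0.3, -0.4]
grip_width: 85.2
grasp_force: 0.0
[ 0.34795707  0.04212047 -0.8419863   1.61989182  0.03153992  1.49396186
  1.54821579] [463.27518013 191.26974857 331.18147123]
shift [-0.0458  0.0065  0.1312] rotvec [ 0.     -0.0003 -0.0142]
[288.97445372 218.10132277]
```

View pics/w1.png

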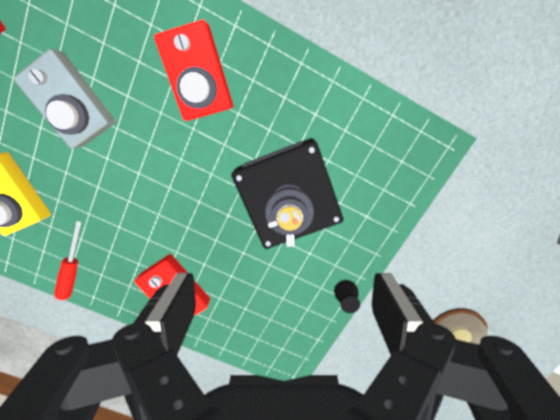

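```bash
python3 - <<'E'
from h import *
D=np.load('w1.npz');p=D['p'];c={k:D[k] for k in('K','R','t')}
hsv=cv2.cvtColor(p,cv2.COLOR_RGB2HSV)
m=((hsv[...,0]>8)&(hsv[...,0]<32)&(hsv[...,1]>90)).astype(np.uint8);m[:195]=0;m[232:]=0;m[:,:270]=0;m[:,310:]=0
q,_=cv2.minEnclosingCircle(cv2.findNonZero(m));print(q,_,ray(c,q,128))
b=((hsv[...,1]<60)&(hsv[...,2]>130)).astype(np.uint8);b[:135]=0;b[255:]=0;b[:,:230]=0;b[:,350:]=0
n,l,st,ce=cv2.connectedComponentsWithStats(b)
for i in range(1,n):
    if st[i,4]>3: print(ce[i].round(1),st[i],ray(c,ce[i],45)[:2].round(1),ray(c,ce[i],124)[:2].round(1),ray(c,ce[i],104)[:2].round(1))
E
```

```text
(289.4849853515625, 218.3350067138672) 12.424151420593262 [499.07042804 217.55762962 128.        ]
[303.2 137. ] [302 135   3   5   5] [413.7 195.7] [409.1 187.8] [410.2 189.8]
[286.5 139. ] [285 138   4   3   4] [426.2 176.9] [419.3 172.4] [421.1 173.6]
[311.4 149.5] [309 147   6   6  31] [423.3 213.6] [416.9 202.4] [418.5 205.2]
[232.  148.5] [231 148   3   2   4] [471.3 116.7] [456.1 123.3] [460.  121.6]
[247.1 156.4] [240 153  14   8  16] [471.7 139.6] [456.4 142. ] [460.3 141.4]
[323.4 158.6] [322 158   4   2   5] [426.6 234.2] [419.6 219.2] [421.3 223. ]
[327.9 160.7] [327 160   3   3   7] [426.3 241.1] [419.4 224.8] [421.1 229. ]
[238.5 177.6] [236 175   6   6  31] [504.1 141.2] [482.9 143.3] [488.2 142.8]
[282.9 215. ] [268 203  36  25 175] [525.4 222.3] [500.2 209.4] [506.5 212.7]
[339.  202.7] [338 202   3   3   7] [471.7 285.7] [456.4 261.1] [460.3 267.3]
[296.2 215.4] [293 211   8  10  41] [517.1 239.8] [493.4 223.8] [499.4 227.8]
[284.5 217. ] [280 213  10   9  78] [527.  225.7] [501.6 212.2] [508.  215.6]
[335.9 218.9] [334 217   5   5  24] [495.3 294.3] [475.6 268.2] [480.6 274.8]
[298.5 227.5] [297 226   4   4   4] [532.3 251.7] [505.9 233.5] [512.6 238.1]
[289.5 231. ] [288 231   4   1   4] [543.4 242.5] [514.9 225.9] [522.1 230.1]
[290.  239.6] [285 233  10  14 123] [555.5 249.5] [524.8 231.7] [532.5 236.2]
[267.6 243.2] [265 241   6   6  26] [576.  222.2] [541.5 209.4] [550.3 212.6]
[243.1 253. ] [242 252   4   3   9] [607.9 196.2] [567.5 188.2] [577.7 190.2]
[309.3 253. ] [308 252   3   3   7] [561.8 286.1] [529.9 261.5] [538.  267.7]
```

```bash
python3 -m crank '[{"x":-0.045,"y":0.006,"z":0.08,"ax":0,"ay":0,"az":-0.015,"gripper":100},{"x":-0.045,"y":0.006,"z":0.13,"ax":0,"ay":0,"az":-0.015,"gripper":100},{"x":-0.045,"y":0.006,"z":0.16,"ax":0,"ay":0,"az":-0.015,"gripper":100},{"x":-0.045,"y":0.006,"z":0.16,"ax":0,"ay":0,"az":-0.015,"gripper":100},{"x":-0.045,"y":0.006,"z":0.16,"ax":0,"ay":0,"az":-0.015,"gripper":100},{"x":-0.045,"y":0.006,"z":0.16,"ax":0,"ay":0,"az":-0.015,"gripper":100}]'
python3 - <<'E'
from h import *
s=bot.read_state();c=cams.calibration('wrist')
p,d=cams.get_image('wrist');np.savez('w2.npz',p=p,d=d,**c);save('w2',p)
print(s['joint_positions'],s['eef_pos'])
rel([500,218,76],3.63)
print(proj(c,[500,218,128]))
E
```

```text
t: 3.52
eef_pos: [501.5, 218.2, 173.7]
ee_rot: [0.002, -0.244, 0.97, -0.0]
ft_force: [-0.3, -0.0, -0.0]
grip_width: 85.3
grasp_force: 0.0
[ 0.2511468   0.26241884 -0.85335472  1.76189371  0.21189083  1.2091268
  1.40290618] [501.54211251 218.17472797 173.6953024 ]
shift [0.0016 0.0007 0.0974] rotvec [-0.001   0.0031  0.004 ]
[284.68755628 236.55256259]
```

View pics/w2.png

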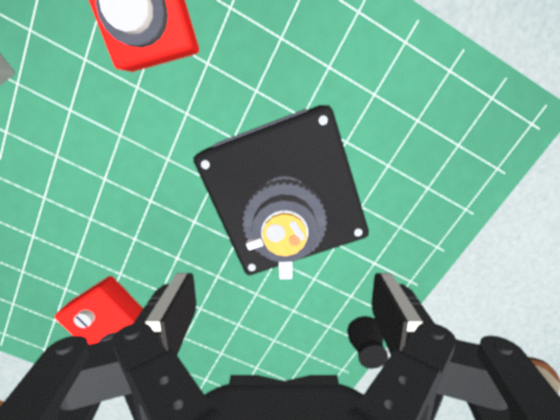

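```bash
python3 -m crank '[{"x":0.0015,"y":0.0005,"z":0.03,"ax":0,"ay":0,"az":0,"gripper":100},{"x":0.0015,"y":0.0005,"z":0.06,"ax":0,"ay":0,"az":0,"gripper":100},{"x":0.0015,"y":0.0005,"z":0.085,"ax":0,"ay":0,"az":0,"gripper":100},{"x":0.0015,"y":0.0005,"z":0.097,"ax":0,"ay":0,"az":0,"gripper":100},{"x":0.0015,"y":0.0005,"z":0.097,"ax":0,"ay":0,"az":0,"gripper":100},{"x":0.0015,"y":0.0005,"z":0.097,"ax":0,"ay":0,"az":0,"gripper":100}]'
python3 - <<'E'
from h import *
s=bot.read_state();c=cams.calibration('wrist')
p,d=cams.get_image('wrist');np.savez('w3.npz',p=p,d=d,**c);save('w3',p)
rel([500,218,76],3.63)
E
```

```text
t: 4.32
eef_pos: [499.6, 217.9, 75.6]
ee_rot: [0.001, -0.244, 0.97, 0.0]
ft_force: [0.8, -1.2, -0.0]
grip_width: 85.3
grasp_force: 0.0
shift [-0.0004 -0.0001 -0.0004] rotvec [-0.0004  0.0018  0.0047]
```

View pics/w3.png

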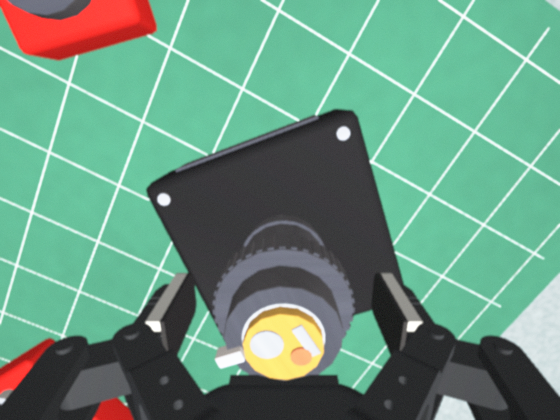

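```bash
python3 -m crank '[{"x":0,"y":0,"z":0,"ax":0,"ay":0,"az":0,"gripper":72},{"x":0,"y":0,"z":0,"ax":0,"ay":0,"az":0,"gripper":72},{"x":0,"y":0,"z":0,"ax":0,"ay":0,"az":0,"gripper":50},{"x":0,"y":0,"z":0,"ax":0,"ay":0,"az":0,"gripper":50},{"x":0,"y":0,"z":0,"ax":0,"ay":0,"az":0,"gripper":50},{"x":0,"y":0,"z":0,"ax":0,"ay":0,"az":0,"gripper":50}]' 40
```

```text
t: 5.12
eef_pos: [499.1, 217.5, 75.0]
ee_rot: [0.0, -0.244, 0.97, -0.0]
ft_force: [-1.6, -2.3, 6.4]
grip_width: 59.0
grasp_force: 41.6
```

```bash
python3 -m crank '[{"x":0,"y":0,"z":0,"ax":0,"ay":0,"az":0.1,"gripper":50},{"x":0,"y":0,"z":0,"ax":0,"ay":0,"az":0.2,"gripper":50},{"x":0,"y":0,"z":0,"ax":0,"ay":0,"az":0.3,"gripper":50},{"x":0,"y":0,"z":0,"ax":0,"ay":0,"az":0.4,"gripper":50},{"x":0,"y":0,"z":0,"ax":0,"ay":0,"az":0.5,"gripper":50},{"x":0,"y":0,"z":0,"ax":0,"ay":0,"az":0.6,"gripper":50},{"x":0,"y":0,"z":0,"ax":0,"ay":0,"az":0.6,"gripper":50}]' 40
python3 - <<'E'
from h import *
s=bot.read_state();print(s['wrist_torque'],s['joint_positions'][6])
E
```

```text
t: 6.0
eef_pos: [499.0, 217.9, 75.0]
ee_rot: [0.0, 0.053, 0.999, 0.0]
ft_force: [-1.8, -0.1, 6.2]
grip_width: 59.0
grasp_force: 42.1
[-0.05673085  0.35035599 -0.15821255] 0.7641281510448867
```

```bash
python3 -m crank '[{"x":0,"y":0,"z":0,"ax":0,"ay":0,"az":0.1,"gripper":50},{"x":0,"y":0,"z":0,"ax":0,"ay":0,"az":0.2,"gripper":50},{"x":0,"y":0,"z":0,"ax":0,"ay":0,"az":0.3,"gripper":50},{"x":0,"y":0,"z":0,"ax":0,"ay":0,"az":0.4,"gripper":50},{"x":0,"y":0,"z":0,"ax":0,"ay":0,"az":0.5,"gripper":50},{"x":0,"y":0,"z":0,"ax":0,"ay":0,"az":0.6,"gripper":50},{"x":0,"y":0,"z":0,"ax":0,"ay":0,"az":0.635,"gripper":50},{"x":0,"y":0,"z":0,"ax":0,"ay":0,"az":0.635,"gripper":50},{"x":0,"y":0,"z":0,"ax":0,"ay":0,"az":0.635,"gripper":50}]' 40
python3 - <<'E'
from h import *
p,d=cams.get_image('top');np.savez('top2.npz',p=p);a=p[220:300,140:246]
s=bot.read_state();print(s['wrist_torque'],s['ft_force'])
p,d=cams.get_image('wrist');np.savez('w4.npz',p=p)
cv2.imwrite('pics/c4.png',np.hstack([cv2.resize(a,(480,420),interpolation=2),p[:,120:430]])[...,::-1])
E
```

```text
t: 7.12
eef_pos: [499.2, 218.4, 75.0]
ee_rot: [0.0, 0.361, 0.933, 0.001]
ft_force: [-1.0, 3.2, 6.2]
grip_width: 59.3
grasp_force: 42.1
[ 0.3740139   0.29408961 -0.02373247] [-0.29924841  3.41756623  5.79772653]
```

View pics/c4.png

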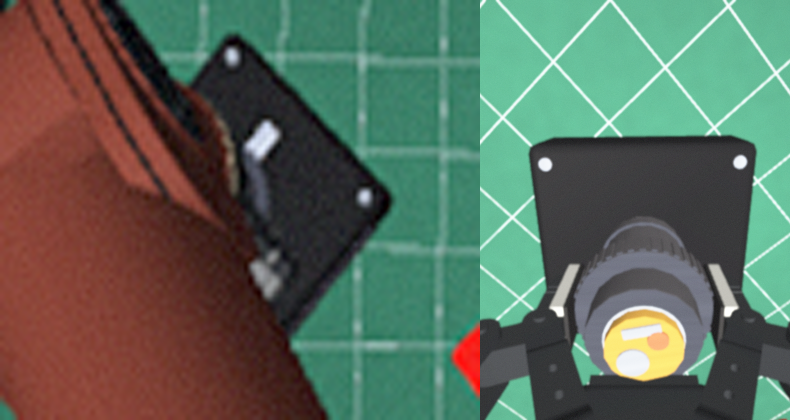

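```bash
python3 -m crank '[{"x":0,"y":0,"z":0,"ax":0,"ay":0,"az":0,"gripper":100},{"x":0,"y":0,"z":0,"ax":0,"ay":0,"az":0,"gripper":100},{"x":0,"y":0,"z":0,"ax":0,"ay":0,"az":0,"gripper":100},{"x":0,"y":0,"z":0,"ax":0,"ay":0,"az":0,"gripper":100},{"x":0,"y":0,"z":-0.03,"ax":0,"ay":0,"az":0,"gripper":100},{"x":0,"y":0,"z":-0.08,"ax":0,"ay":0,"az":0,"gripper":100},{"x":0,"y":0,"z":-0.13,"ax":0,"ay":0,"az":0,"gripper":100},{"x":0.03,"y":0,"z":-0.17,"ax":0,"ay":0,"az":0,"gripper":100},{"x":0.03,"y":0,"z":-0.17,"ax":0,"ay":0,"az":0,"gripper":100},{"x":0.03,"y":0,"z":-0.17,"ax":0,"ay":0,"az":0,"gripper":100}]'
python3 - <<'E'
from h import *
s=bot.read_state();c=cams.calibration('wrist')
p,d=cams.get_image('wrist');np.savez('w5.npz',p=p,d=d,**c);save('w5',p,(180,80,400,290),2.8)
print(proj(c,[500,218,128]),proj(c,[500,218,99]))
hsv=cv2.cvtColor(p,cv2.COLOR_RGB2HSV)
b=((hsv[...,1]<60)&(hsv[...,2]>130)).astype(np.uint8)
n,l,st,ce=cv2.connectedComponentsWithStats(b)
for i in range(1,n):
    if 15<st[i,4]<400 and 180<ce[i][0]<400 and 80<ce[i][1]<300: print(ce[i].round(1),st[i],ray(c,ce[i],45)[:2].round(1),ray(c,ce[i],124)[:2].round(1),ray(c,ce[i],104)[:2].round(1))
E
```

```text
t: 8.48
eef_pos: [476.8, 237.2, 243.7]
ee_rot: [0.0, 0.363, 0.932, -0.0]
ft_force: [-0.6, -0.6, -0.7]
grip_width: 85.4
grasp_force: 0.0
[285.42296487 237.33780032] [285.27602906 225.4947735 ]
[378.7  92.5] [371  86  16  14  22] [472.4 373. ] [459.1 354.7] [462.5 359.3]
[359.7 123. ] [333  91  52  66 161] [483.1 340. ] [467.4 329.3] [471.4 332. ]
[394.3 133.6] [386 127  17  15  20] [516.7 360.6] [493.2 345.1] [499.2 349. ]
[267.  138.1] [259 128  19  20  45] [428.3 257.2] [425.2 265.6] [426.  263.5]
[323.2 140.4] [318 135  13  12  30] [470.9 300. ] [458.  298.6] [461.2 298.9]
[234.7 162.4] [231 159   8   8  49] [423.3 212.9] [421.4 231.7] [421.9 226.9]
[333.4 161.1] [330 158   8   8  50] [495.6 293.9] [476.9 293.9] [481.6 293.9]
[349.4 171.8] [346 168   8   9  17] [516.8 299.4] [493.2 298.1] [499.2 298.5]
[369.2 196.1] [361 186  14  19  26] [554.  298.6] [521.8 297.5] [529.9 297.8]
[211.4 194.5] [207 188  12  15  23] [431.2 167.3] [427.4 196.6] [428.4 189.2]
[266.5 209.6] [261 205  14  10  36] [486.7 201. ] [470.1 222.5] [474.3 217.1]
[307.6 217.3] [296 204  19  29 120] [525.9 229.9] [500.2 244.7] [506.7 240.9]
[182.4 217.8] [179 214   7   7  16] [427.8 121.7] [424.8 161.5] [425.6 151.4]
[283.9 226.6] [263 217  42  28 224] [515.9 201.7] [492.6 223. ] [498.5 217.6]
[258.  226.3] [256 222   5  10  40] [495.  179.4] [476.5 205.8] [481.2 199.1]
[399.6 230.3] [393 223  16  18  26] [611.8 299.4] [566.3 298.1] [577.8 298.4]
[283.8 228. ] [277 225  16   7  74] [517.2 200.4] [493.5 222. ] [499.5 216.5]
[280.4 242.2] [274 236  14  13 139] [527.9 185. ] [501.8 210.2] [508.4 203.8]
[330. 250.] [327 247   7   7  37] [576.1 222.2] [538.8 238.8] [548.2 234.6]
[240.8 251.2] [238 248   7   7  38] [504.3 141.4] [483.7 176.7] [488.9 167.8]
[285.4 261.1] [275 252  17  22 224] [550.8 172.2] [519.4 200.4] [527.3 193.3]
```

View pics/w5.png

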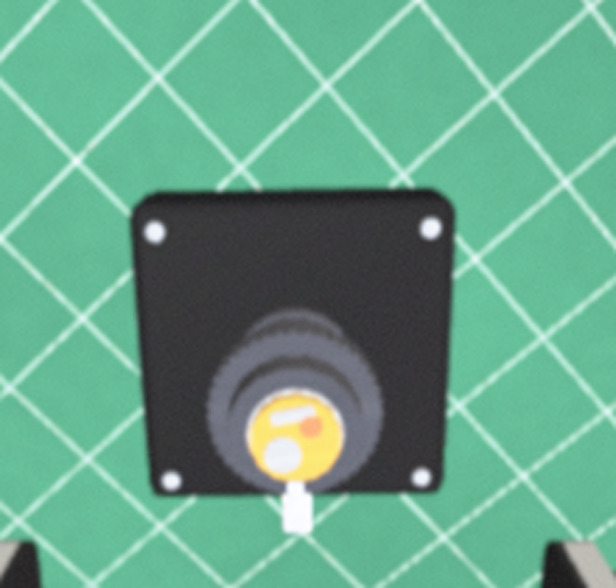

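```bash
python3 - <<'E'
from h import *
def fit(p,c,box,z=48):
    u0,v0,u1,v1=box;g=cv2.cvtColor(p,cv2.COLOR_RGB2GRAY);g=g[v0:v1,u0:u1]
    m=(g>200).astype(np.uint8) if (g>200).sum()>40 else (g>175).astype(np.uint8)
    n,l,st,ce=cv2.connectedComponentsWithStats(m);i=1+np.argmax(st[1:,4]);print(st[i])
    q=ce[i]+[u0,v0];print(q,ray(c,q,z).round(1))
fit(np.load('top.npz')['p'],cams.calibration('top'),(298,234,322,260))
D=np.load('w1.npz');fit(D['p'],{k:D[k] for k in('K','R','t')},(40,85,95,140))
fit(np.load('side.npz')['p'],cams.calibration('side'),(295,205,322,235))
rel([535,-100,120],2.41)
print(bot.read_state()['joint_positions'])
E
```

```text
[ 7  8 12 11 96]
[310.23958333 247.29166667] [532.7 -99.   48. ]
[  0   0  55  55 699]
[ 68.018598   100.44492132] [511.1 -95.9  48. ]
[ 9 10 11  9 79]
[309.05063291 218.58227848] [532.7 -97.3  48. ]
shift [-0.2707 -0.2085  0.1234] rotvec [-0.0017 -0.0003 -0.0109]
[ 0.04571639  0.13799858 -0.64234842  1.70493179  0.08506322  1.32848075
  0.21560942]
```

```bash
python3 -m crank '[{"x":-0.13,"y":-0.1,"z":0,"ax":0,"ay":0,"az":0,"gripper":0},{"x":-0.13,"y":-0.1,"z":0,"ax":0,"ay":0,"az":0,"gripper":0},{"x":-0.13,"y":-0.1,"z":0,"ax":0,"ay":0,"az":0,"gripper":0},{"x":-0.268,"y":-0.208,"z":0,"ax":0,"ay":0,"az":0,"gripper":0},{"x":-0.268,"y":-0.208,"z":0,"ax":0,"ay":0,"az":0,"gripper":0},{"x":-0.268,"y":-0.208,"z":0.05,"ax":0,"ay":0,"az":0,"gripper":0},{"x":-0.268,"y":-0.208,"z":0.1,"ax":0,"ay":0,"az":0,"gripper":0},{"x":-0.268,"y":-0.208,"z":0.144,"ax":0,"ay":0,"az":0,"gripper":0},{"x":-0.268,"y":-0.208,"z":0.144,"ax":0,"ay":0,"az":0,"gripper":0},{"x":-0.268,"y":-0.208,"z":0.144,"ax":0,"ay":0,"az":0,"gripper":0},{"x":-0.268,"y":-0.208,"z":0.144,"ax":0,"ay":0,"az":0,"gripper":0}]'
python3 - <<'E'
from h import *
s=bot.read_state();c=cams.calibration('wrist')
p,d=cams.get_image('wrist');save('w6',p)
print(proj(c,[533,-98,48]),proj(c,s['eef_pos']))
rel([533,-98,50],2.40)
E
```

```text
t: 9.9
eef_pos: [535.1, -96.8, 102.3]
ee_rot: [0.002, 0.362, 0.932, 0.0]
ft_force: [0.8, 0.9, 0.5]
grip_width: 0.3
grasp_force: 0.0
[280.09348895 232.12152228] [283.62895693 274.2934339 ]
shift [ 0.0008 -0.0023  0.0522] rotvec [ 0.0014  0.0026 -0.0001]
```

View pics/w6.png

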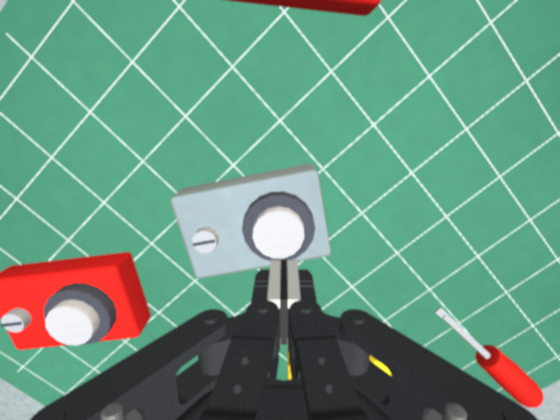

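```bash
python3 -m crank '[{"x":0.001,"y":-0.003,"z":0.03,"ax":0,"ay":0,"az":0,"gripper":0},{"x":0.001,"y":-0.003,"z":0.05,"ax":0,"ay":0,"az":0,"gripper":0},{"x":0.001,"y":-0.003,"z":0.056,"ax":0,"ay":0,"az":0,"gripper":0},{"x":0.001,"y":-0.003,"z":0.058,"ax":0,"ay":0,"az":0,"gripper":0},{"x":0.001,"y":-0.003,"z":0.0595,"ax":0,"ay":0,"az":0,"gripper":0},{"x":0.001,"y":-0.003,"z":0.0595,"ax":0,"ay":0,"az":0,"gripper":0},{"x":0.001,"y":-0.003,"z":0.0595,"ax":0,"ay":0,"az":0,"gripper":0}]'
```

```text
t: 10.82
eef_pos: [531.4, -98.4, 45.5]
ee_rot: [0.001, 0.363, 0.932, -0.001]
ft_force: [-19.3, 2.2, 41.4]
grip_width: -0.2
grasp_force: 20.6
```

```bash
python3 - <<'E'
from h import *
p,d=cams.get_image('side');a=cv2.resize(p[160:260,260:380],(480,400),interpolation=2)
w,d=cams.get_image('wrist');b=w[20:420,150:450]
cv2.imwrite('pics/last.png',np.hstack([a,b])[...,::-1])
s=bot.read_state();print(s['ft_force'],s['wrist_torque'],s['eef_pos'])
E
```

```text
[-19.54159483   1.09921708  40.20448132] [0.49856761 4.38209893 0.00806054] [531.39042121 -98.38254555  45.49847081]
```

View pics/last.png

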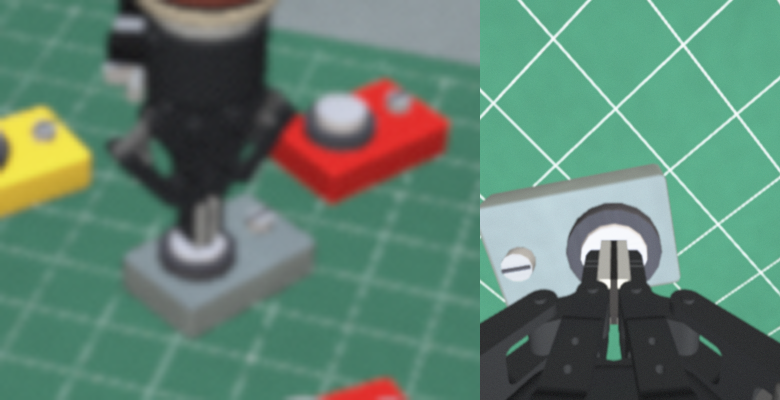

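```bash
python3 - <<'E'
from h import *
c=cams.calibration('wrist');p,d=cams.get_image('wrist')
K,R,t=c['K'],c['R'],c['t']
v,u=np.mgrid[:420,:560];X=(np.stack([(u-K[0,2])/K[0,0],(v-K[1,2])/K[1,1],np.ones_like(u)],-1)*d[...,None]-t)@R
for nm,(a,b) in dict(button=(285,251),button2=(266,258),button3=(300,258),house=(282,231),box=(340,210),housel=(243,255)).items():
    print(nm,p[b,a],np.median(X[b-1:b+2,a-1:a+2].reshape(-1,3),0).round(1))
E
```

```text
button [247 248 252] [522.  -89.1  45.2]
button2 [247 248 252] [518.5 -98.4  45.6]
button3 [246 248 252] [530.1 -85.9  45.3]
house [100 103 114] [514.1 -83.7  41.4]
box [ 93 177 143] [540.6 -58.4   1. ]
housel [105 107 119] [ 510.4 -108.    41.6]
```

```bash
cat > dep.py <<'E'
from h import *
c=cams.calibration('wrist');s=bot.read_state();p,d=cams.get_image('wrist')
K,R,t=c['K'],c['R'],c['t']
v,u=np.mgrid[:420,:560];X=(np.stack([(u-K[0,2])/K[0,0],(v-K[1,2])/K[1,1],np.ones_like(u)],-1)*d[...,None]-t)@R
w=(p.min(-1)>225)&(X[...,2]>38)&(X[...,2]<52)&(np.hypot(X[...,0]-533,X[...,1]+98)<24)
h=(p.max(-1)<135)&(p.min(-1)>80)&(X[...,2]>35)&(X[...,2]<50)&(np.hypot(X[...,0]-533,X[...,1]+98)<30)
print('button z',np.percentile(X[w][:,2],[10,50,90]).round(1),w.sum(),'housing',np.median(X[h][:,2]).round(1),h.sum())
P=X[w][:,:2];q,r=cv2.minEnclosingCircle(P.astype(np.float32));print('button circle',q,r)
print(s['eef_pos'],s['ft_force'],s['wrist_torque'])
E
python3 dep.py; python3 -m crank '[{"x":0,"y":0,"z":-0.005,"ax":0,"ay":0,"az":0,"gripper":0},{"x":0,"y":0,"z":-0.012,"ax":0,"ay":0,"az":0,"gripper":0},{"x":0,"y":0,"z":-0.012,"ax":0,"ay":0,"az":0,"gripper":0},{"x":0,"y":0,"z":-0.012,"ax":0,"ay":0,"az":0,"gripper":0}]'; python3 dep.py
```

```text
button z [44.2 45.2 46.1] 920 housing 41.8 2367
button circle (531.9954833984375, -99.10528564453125) 17.12224769592285
[531.38807816 -98.39754547  45.47778442] [-20.42683131   2.11448876  42.01598536] [0.4404867  4.35153318 0.01166935]
t: 11.52
eef_pos: [531.1, -98.1, 52.8]
ee_rot: [0.0, 0.362, 0.932, 0.0]
ft_force: [-0.1, 0.1, 0.7]
grip_width: 0.1
grasp_force: 0.0
button z [50.5 51.4 51.8] 625 housing 41.9 2135
button circle (532.0771484375, -98.96756744384766) 16.958728790283203
[531.09723341 -98.13974787  52.84302488] [-0.05531232  0.0533092   0.73768949] [ 0.04537018 -0.00724711  0.04676034]
```

```bash
python3 -m crank '[{"x":0,"y":0,"z":-0.05,"ax":0,"ay":0,"az":0,"gripper":0},{"x":0,"y":0,"z":-0.1,"ax":0,"ay":0,"az":0,"gripper":0},{"x":0,"y":0,"z":-0.12,"ax":0,"ay":0,"az":0,"gripper":0},{"x":0,"y":0,"z":-0.12,"ax":0,"ay":0,"az":0,"gripper":0},{"x":0,"y":0,"z":-0.12,"ax":0,"ay":0,"az":0,"gripper":0},{"x":0,"y":0,"z":-0.12,"ax":0,"ay":0,"az":0,"gripper":0}]'
python3 - <<'E'
from h import *
p,d=cams.get_image('top');c=cams.calibration('top')
hsv=cv2.cvtColor(p,cv2.COLOR_RGB2HSV)
b=((hsv[...,1]<60)&(hsv[...,2]>150)).astype(np.uint8)
n,l,st,ce=cv2.connectedComponentsWithStats(b)
for i in range(1,n):
    if st[i,4]>5 and np.hypot(*(ce[i]-[190,257]))<25: 
        P=ray(c,ce[i],110)[:2]-[500.5,218]; print(ce[i].round(1),st[i,4],P.round(1),np.arctan2(P[1],P[0]))
m=((hsv[...,0]>8)&(hsv[...,0]<32)&(hsv[...,1]>110)).astype(np.uint8);m[:,:170]=0;m[:,215:]=0;m[:235]=0;m[285:]=0
q,r=cv2.minEnclosingCircle(cv2.findNonZero(m));print('movement',ray(c,q,128))
E
```

```text
t: 12.32
eef_pos: [530.3, -98.1, 171.3]
ee_rot: [-0.001, 0.362, 0.932, -0.0]
ft_force: [0.3, 0.0, 0.0]
grip_width: -0.3
grasp_force: 0.0
[197.4 246. ] 29 [ 29.  -26.1] -0.7324765954376128
[191.5 250.5] 10 [ 17.6 -11.6] -0.5817168082839619
[187.8 256.5] 18 [ 2.4 -2.7] -0.8403417827046931
[183.2 259.9] 9 [-6.2  8.5] 2.1998974769547575
movement [501.0649463  217.84812163 128.        ]
```

```bash
python3 -c "
from station import bot
print(bot.close_job())"
```

```text
the job is handed in; nothing more can be done
None
```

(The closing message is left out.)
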